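# Send the tall block down the rocker chute

## Robot

A 6-joint arm with a two-finger parallel gripper is mounted at the origin on a cart in front of the work surface, level with it; the furniture and walls round the work are solid. World frame = base frame: x ahead of the robot, y to its left, z up, the work surface at z = 0. Lengths are in mm, angles in rad, forces in N, time in s.
With the tool pointing down it reaches from about 350 to 975 mm from the base axis. Payload 4.9 kg.
Tool frame: the origin (TCP) lies on the centre line of the jaws, within the pads' length; the fingertips stand 17 mm ahead of it and the grasp point (between the pads) lies 2 mm behind it (r.tip_reach is the distance from the TCP to the fingertips, in mm); z points along the fingers, y is the line along which they close (so a half turn about z gives the same grasp; the last joint's range is limited). The gripper opens to 85 mm and grips with 20 to 120 N. Pads are 22 mm wide; open, the fingers measure 114 mm over their backs; the gripper's body (76 mm by 85 mm) begins 54 mm behind the grasp point. The pads swing forward as they close: fully open they stand 13 mm farther back than shut.
Start: joints at [0.999, 0.053, 1.613, -0, 1.476, -0.119], TCP at [273.416, 562.001, 248.304] pointing down, gripper open.
Joint ranges: [-3.01, 3.01], [-1.01, 2.22], [0.06, 2.58], [-1.02, 4.17], [0.09, 2.62], [-3.14, 3.14]. Speed limits (rad/s): [2.57, 2.57, 3.14, 3.14, 3.14, 3.14].

## Interface

Orientations are given as a unit quaternion [x, y, z, w].
In Python, from workcell import telemetry, imaging, hand_in, r gives the robot as it stands.
- The arm moves only by the shell command python3 -m crank 'ROWS' [FORCE]. ROWS is text: rows parted by semicolons, each of 5 numbers parted by spaces: the opening in per cent of the stroke, from 0 (shut) to 100 (fully open), then the shift along the tool's x, y, z in cm, then the turn about the tool's z in degrees. A call has 1 to 8 rows; each row is the pose to reach, as a shift and turn from the pose commanded when the call began, along the tool's axes at that moment; what a row does not reach only later rows make up. A row lasts 1/10 s, in which the tool goes at most 50 mm and 8.59 degrees, less where a joint would pass 70% of its speed; a pose out of reach is approached as far as the arm can. A call with a gripper value outside its range is refused whole. The fingers move at their own pace and stop on an object; FORCE is the grip in N (left out, the last holds). Time passes only in rows, so rows that repeat a pose let the fingers close. It gives the time, the measured TCP pose, the force, the opening and the grip force at its end, in the units of the state.
- telemetry.observe(): the state, without advancing time (a new reading comes with each control period).
- imaging.get_image(name): name is "scene" or "top"; returns a dict with "img" (420x560x3 uint8, red, green, blue), "intrinsics" (3x3 intrinsics, pixels), "T" (4x4, takes a point from camera to world coordinates). Camera axes: x right, y up, looking along -z (the intrinsics and any distortion apply to the point x, -y, -z); pixel columns grow to the right and rows downward; lengths in mm; the calibration is good to about 2 mm. A picture is of the moment at which its call begins. There is no depth.
- hand_in(): hands the job in; it is judged then, once.
The state is a dict: "clock": time; "q": joint angles; "qd": joint speeds; "tau": joint torques, N m; "tool_pos": TCP position; "ee_rot": TCP orientation; "contact_force": force on the tool from outside, world axes, zero at the start; "torque": the same for the moment, N m; "width": opening from 0.0 (shut) to 1.0 (fully open); "finger_force": force on a finger pad.
Only numpy, scipy, OpenCV 4.12 (cv2) and the standard library are available. Lean on these libraries where they do the work, as an engineer would, in place of code of your own. Each camera call takes 0.05 s, during which the arm holds its last target. There are 200 camera calls.

## Task

Clear the rocker chute's raised deck: lift off the white bottle left on it and stand it upright on the worktop. Then stand the taller of the two square aluminium blocks upright on the deck, midway across it and face square to the sill, let go, and push its upper part so that it tips over the sill onto the pivoting tray, whose tilt sends it down into the trough and which then swings back level. Keep the gripper off the tray, and leave the shorter block, the brown bottle and the small beaker standing where they are.

Things in the scene. Friction and masses are not known exactly. Their poses are not given: they have to be found in the camera images.
- tall_block_center (a point): Centre (half-way up) of the taller aluminium block: square section 50 x 50 mm, 120 mm tall, standing upright on the worktop, 0.35 to 0.7 kg. z along its height, x and y square to its side faces. A bottle stands close to one of its side faces, so the two faces beside that one are the ones with room for fingers.
- short_block_center (a point): Centre of the shorter aluminium block: the same 50 x 50 mm section but 75 mm tall. It must be left alone. x, y square to its side faces, z up.
- brown_bottle_center (a point): Centre (half-way up) of a loose brown screw-cap bottle, 54 mm diameter, 125 mm tall, standing upright. Leave it standing.
- white_bottle_center (a point): Centre (half-way up) of the loose white screw-cap bottle with a blue cap that stands on the deck at the start. 120 mm tall, 60 mm diameter up to about 75 mm, then a shoulder and a cap of 40 mm diameter over the top 20 mm; 0.2 kg. There is free worktop for it to the right (-y) of the deck, between deck and blocks.
- small_beaker_center (a point): Centre (half-way up) of a loose small glass beaker, 66 x 57 mm over the rim, 69 mm tall, standing close to the shorter block. Leave it standing.
- outlet (a point): Middle of the foot of a beige outlet box fixed on the worktop: 60 mm in world x, 120 mm in world y, 70 mm high. An obstacle, always in the same place.
- chute: The rocker chute, a steel stand fixed to the worktop; its place and yaw vary. Origin: on the worktop under the deck-side face of the sill, at mid width. Axes: +y is the way a block travels (deck, sill, tray, trough in that order), x across, z up; the points below share these axes.
- deck_mid (a point): Middle of the loading deck's flat top, 90 mm above the worktop; the deck is 140 mm wide (chute x) and 95 mm long (y), its far edge at the sill, 47.5 mm on in +y. Not slippery.
- sill_mid (a point): Middle of the sill's top edge: a fixed upright strip across the chute, 140 mm wide, 6 mm thick, standing 12 mm above the deck (top 102 mm above the worktop). The point is 3 mm beyond the deck-side face. A block pushed near its top toward chute +y has its foot stopped by the sill, pivots over it, is past balance at about 27 degrees and then falls by itself.
- tray_mid (a point): Middle of the tray's floor, moving with the tray. At rest it is 98 mm above the worktop and 80 mm beyond the sill's deck-side face; the floor is 103 mm wide between its 20 mm high side walls and 140 mm long (from 10 to 150 mm beyond that face). Polished, slippery.
- trough_mid (a point): Middle of the open trough's floor, 6 mm above the worktop, 223 mm beyond the sill's deck-side face. The trough is 142 mm wide inside, walls 49 mm high, end wall 59 mm; its inner end is 305 mm beyond that face. Slippery.
- tray (a joint): Angle of the tray about its pivot, rad: 0 = at rest, level; grows as its far end sinks, to a stop at 0.55. The pivot runs along the chute's x at y 0.030, z 0.085 in the chute's frame. A counterweight holds the empty tray at 0 and brings it back; the tall block lying on it tips it fully.

How it is judged (in metres and radians):
On the way, in this order (a step that is already met when the one before it is completed fails the run):
1. the white bottle stands upright on the worktop, let go and at rest (height (world z) of white_bottle_center between 0.05 and 0.07 m and angle between white_bottle_center's own z axis and vertical below 0.1 rad and horizontal distance between white_bottle_center and trough_mid above 0.13 m and contact force between the fingers and white_bottle below 0.1 N and linear speed of white_bottle below 0.02 m/s), for 0.2 s.
2. the tall block stands upright on the deck, on the deck side of the sill, let go and at rest (x of tall_block_center in the frame of chute between -0.04 and 0.04 m and y of tall_block_center in the frame of chute between -0.075 and -0.018 m and z of tall_block_center in the frame of chute between 0.142 and 0.158 m and angle between tall_block_center's own z axis and vertical below 0.08 rad and contact force between the fingers and tall_block below 0.1 N and linear speed of tall_block below 0.02 m/s and angular speed of tall_block below 0.2 rad/s), for 0.2 s.
3. the tall block, lying on the tray, tips it with its weight (value of joint tray above 0.3 rad and angle between tall_block_center's own z axis and vertical above 0.8 rad and contact force between tall_block and tray above 0.1 N), for 0.02 s.
At the end, for the whole second after the job is handed in: The tall block lies at rest on its side in the trough (within 16 degrees of level); the tray is within 0.05 rad of level; the white bottle stands upright on the worktop outside the trough; the short block, brown bottle and beaker stand upright within 30 mm of where they started (x of tall_block_center in the frame of chute between -0.06 and 0.06 m and y of tall_block_center in the frame of chute between 0.18 and 0.28 m and z of tall_block_center in the frame of chute between 0.015 and 0.05 m and angle between tall_block_center's own z axis and vertical above 1.3 rad and value of joint tray below 0.05 rad and linear speed of tall_block below 0.02 m/s and angular speed of tall_block below 0.2 rad/s and height (world z) of white_bottle_center between 0.05 and 0.07 m and angle between white_bottle_center's own z axis and vertical below 0.1 rad and horizontal distance between white_bottle_center and trough_mid above 0.13 m and angle between each of short_block_center, brown_bottle_center, small_beaker_center's own z axis and vertical below 0.15 rad and distance of each of short_block_center, brown_bottle_center, small_beaker_center from where it was at the start of the episode below 0.03 m); the robot touches nothing.
It fails at once if the shorter block, the brown bottle or the small beaker is moved by more than 30 mm or toppled, or the white bottle is toppled (distance of any of short_block_center, brown_bottle_center, small_beaker_center from where it was at the start of the episode above 0.03 m or angle between any of short_block_center, brown_bottle_center, small_beaker_center, white_bottle_center's own z axis and vertical above 0.5 rad).
It fails at once if the robot presses on the tray (over 2 N) (contact force between any of the fingers, the arm and tray above 2 N).
It also fails if it takes over 70 s, if anything falls off the work surface, if the arm or the gripper's body presses on something with over 40 N, if the wrist force passes 120 N, or if a joint passes its speed limit or range.

## Working session

There is one attempt and no reset: what is moved stays moved. The work goes in short steps, Python scripts to look and compute and a shell command to move; the robot and the scene stay as the last step left them, time stands still between calls to the robot, and variables do not carry over. Pictures are saved under pics/ and viewed, at most 10 in all, crops included, and the job is handed in when it is done.

```bash
mkdir -p pics; ls
python3 - <<'E'
from workcell import telemetry, imaging, r
import cv2,numpy as np,pickle
d={}
for n in("scene","top"):
    g=imaging.get_image(n); d[n]=g; cv2.imwrite(f"pics/{n}0.png",g["img"][:,:,::-1])
    print(n,{k:v for k,v in g.items() if k!="img"})
pickle.dump(d,open("d0.pkl","wb"))
s=telemetry.observe();print(s["tool_pos"],s["ee_rot"],s["clock"],s["width"],s["contact_force"])
E
```

```text
pics
scene {'intrinsics': array([[432.89880203,   0.        , 282.49755939],
       [  0.        , 432.89880203, 211.56533842],
       [  0.        ,   0.        ,   1.        ]]), 'T': array([[ 7.75473684e-01,  3.01640887e-01, -5.54665070e-01,
        -1.54092591e+02],
       [-6.31161352e-01,  3.93465138e-01, -6.68446358e-01,
        -8.42281378e+02],
       [ 1.66106157e-02,  8.68445715e-01,  4.95505930e-01,
         6.77538155e+02],
       [ 0.00000000e+00,  0.00000000e+00,  0.00000000e+00,
         1.00000000e+00]])}
top {'intrinsics': array([[444.84368117,   0.        , 277.74360351],
       [  0.        , 444.84368117, 211.37592365],
       [  0.        ,   0.        ,   1.        ]]), 'T': array([[-6.89111585e-03,  9.95259262e-01, -9.70129575e-02,
         3.63748356e+02],
       [-9.99909993e-01, -7.97498807e-03, -1.07891271e-02,
        -5.75924638e+01],
       [-1.15116559e-02,  9.69298765e-02,  9.95224638e-01,
         1.33501109e+03],
       [ 0.00000000e+00,  0.00000000e+00,  0.00000000e+00,
         1.00000000e+00]])}
[273.16317453 561.57811752 247.20066763] [ 2.24467944e-01  9.74481061e-01 -8.44831518e-04 -3.01662294e-04] 0.1 0.9970913760015124 [ 0.06309436  0.11431477 -0.16480924]
```

View pics/scene0.png

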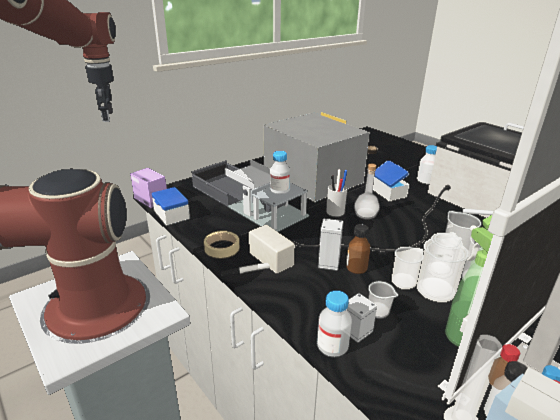

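View pics/top0.png

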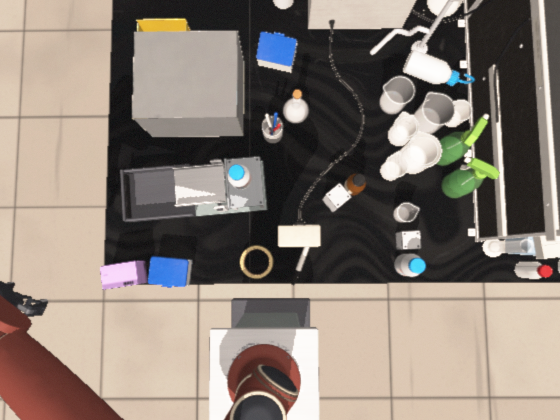

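The top view shows the chute at columns 120–267, rows 155–220, with the deck on the right. The white bottle's cap is at (237,172). The tall block is at about (337,196) with the brown bottle at (355,184), and the short block is at (408,240). I'll enlarge this view for corners.

Run:
```python
import cv2,pickle
d=pickle.load(open("d0.pkl","rb"))
a=d["top"]["img"][145:235,112:272,::-1]
b=d["top"]["img"][165:225,312:378,::-1]
cv2.imwrite("pics/topA.png",cv2.resize(a,None,fx=5,fy=5,interpolation=cv2.INTER_CUBIC))
import numpy as np
B=cv2.resize(b,None,fx=6,fy=6,interpolation=cv2.INTER_CUBIC)
c=d["scene"]["img"][215:275,310:376,::-1]
C=cv2.resize(c,None,fx=6,fy=6,interpolation=cv2.INTER_CUBIC)
cv2.imwrite("pics/BC.png",np.hstack([B,C]))
```

```text
(no output)
```

View pics/topA.png

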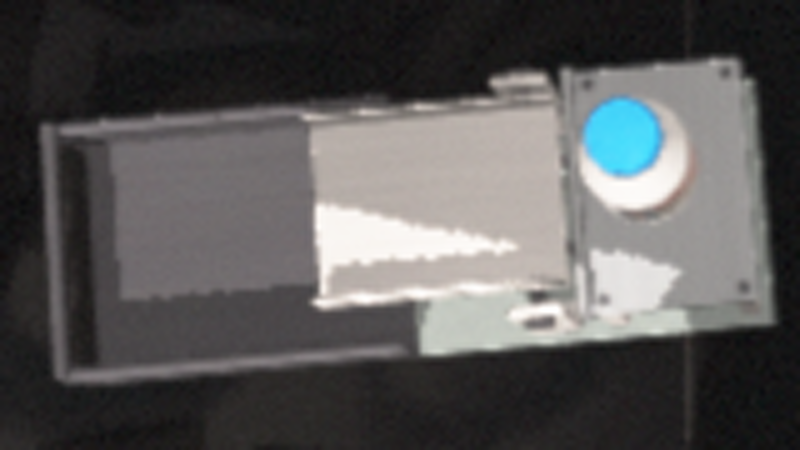

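View pics/BC.png

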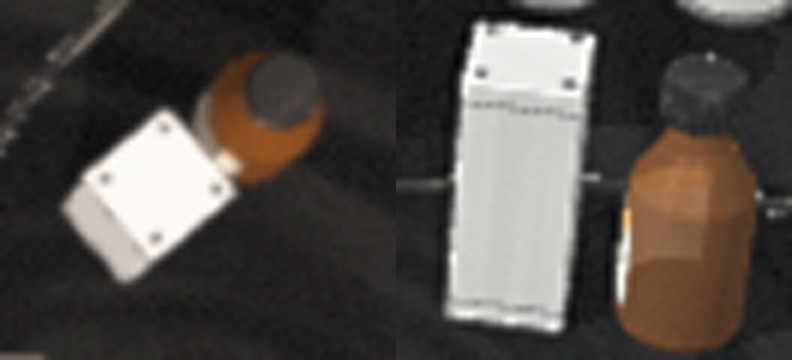

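The crops show these points:
- **topA:** deck outer corners at about (739,60) and (758,304), the sill line from (566,68) to (583,320), and the cap at (623,137).
- **BC:** block top screws at (163,128), (105,178), (216,188) and (155,237). The brown bottle stands toward the upper right face.

```bash
cat > h.py <<'E'
import numpy as np
def ray(g,u,v,z):
    K,T=g["intrinsics"],g["T"]; d=np.linalg.inv(K)@[u,v,1]; d=T[:3,:3]@[d[0],-d[1],-d[2]]; o=T[:3,3]
    return o+d*(z-o[2])/d[2]
def proj(g,P):
    K,T=g["intrinsics"],g["T"]; c=T[:3,:3].T@(np.array(P)-T[:3,3]); c=K@[c[0],-c[1],-c[2]]; return c[:2]/c[2]
def toolshift(s,target):  # cm in tool axes
    from scipy.spatial.transform import Rotation as R
    return R.from_quat(s["ee_rot"]).inv().apply(np.array(target)-s["tool_pos"])/10
E
python3 - <<'E'
import pickle,cv2,numpy as np
from h import *
d=pickle.load(open("d0.pkl","rb"));t=d["top"];sc=d["scene"]
np.set_printoptions(precision=1,suppress=True)
A=lambda u,v,z:ray(t,(u+.5)/5-.5+112,(v+.5)/5-.5+145,z)
B=lambda u,v,z:ray(t,(u+.5)/6-.5+312,(v+.5)/6-.5+165,z)
c1,c2=A(739,60,90),A(758,304,90);s1,s2=A(566,68,102),A(583,320,102)
print("deck",c1,c2,np.linalg.norm(c1-c2),"sill",s1,s2,np.linalg.norm(s1-s2))
print("trough end out",A(42,125,59),A(62,380,59))
print("cap",A(623,137,120))
hsv=cv2.cvtColor(t["img"],cv2.COLOR_RGB2HSV)
m=cv2.inRange(hsv,(90,150,120),(110,255,255));n,l,st,ce=cv2.connectedComponentsWithStats(m)
for i in range(1,n):
    if st[i,4]>60: print("blue",ce[i],st[i,4],ray(t,*ce[i],120))
scr=[B(163,128,120),B(105,178,120),B(216,188,120),B(155,237,120)]
print("scr",np.array(scr),np.mean(scr,0))
for a,b in((0,1),(0,2),(1,3),(2,3)):
    v=scr[b]-scr[a];print(np.linalg.norm(v),np.degrees(np.arctan2(v[1],v[0])))
C=lambda u,v,z:ray(sc,(u+.5)/6-.5+310,(v+.5)/6-.5+215,z)
# scene: tall block top screws
q=[C(490-396,30,120),C(578-396,37,120),C(482-396,72,120),C(570-396,83,120)]
print("scene scr",np.array(q),np.mean(q,0))
hs=cv2.cvtColor(sc["img"],cv2.COLOR_RGB2HSV);m=cv2.inRange(hs,(90,150,120),(110,255,255));n,l,st,ce=cv2.connectedComponentsWithStats(m)
for i in range(1,n):
    if st[i,4]>40: print("blue",ce[i],st[i],ray(sc,*ce[i],190),ray(sc,*ce[i],200))
print("brown",B(262,118,30),B(283,88,125))
print("short top",ray(t,408,236,75))
print("white on table big",ray(t,408,265,100))
E
```

```text
deck [642.2   7.1  90. ] [502.4  -3.2  90. ] 140.2760442348444 sill [635.9 104.1 102. ] [492.8  94.  102. ] 143.4272891135279
trough end out [614.4 416.2  59. ] [464.9 400.4  59. ]
cap [592.7  70.  120. ]
blue [275.9  48. ] 986 [949.6 -42.3 120. ]
blue [457.9  78.6] 157 [ 853.3 -553.9  120. ]
blue [236.2 171.8] 171 [593.4  70.1 120. ]
blue [167.5 271.2] 1036 [321.4 256.2 120. ]
blue [417.2 264.9] 202 [ 333.9 -420.5  120. ]
scr [[ 551.3 -213.   120. ]
 [ 528.4 -186.   120. ]
 [ 523.3 -236.7  120. ]
 [ 501.  -208.3  120. ]] [ 526. -211.  120.]
35.43721517154118 130.31909189039249
36.6562557457541 -139.75392679949385
35.365267289660146 -140.80457128235136
36.107355015582215 128.25934091166437
scene scr [[ 530.  -187.6  120. ]
 [ 555.3 -214.3  120. ]
 [ 503.8 -209.9  120. ]
 [ 526.4 -238.   120. ]] [ 528.9 -212.4  120. ]
blue [430.8 149.2] [426 146  11   8  70] [1000.8 -161.8  190. ] [ 977.1 -175.8  200. ]
blue [279.6 155.7] [273 151  14  10 105] [593.8  77.1 190. ] [578.5  58.3 200. ]
blue [390.4 173.6] [375 161  33  26 509] [ 755.3 -201.6  190. ] [ 736.7 -214.7  200. ]
blue [169.1 198.1] [152 187  36  23 505] [218.   29.9 190. ] [210.3  12.  200. ]
blue [336.9 300.9] [326 291  22  21 309] [ 273.4 -474.   190. ] [ 264.7 -481.6  200. ]
blue [551.8 372.3] [543 366  17  15 175] [ 404.3 -764.   190. ] [ 392.8 -765.6  200. ]
brown [ 569.8 -273.4   30. ] [ 568.6 -267.6  125. ]
short top [ 413.8 -411.    75. ]
white on table big [ 333.2 -401.1  100. ]
```

```bash
cat > go.py <<'E'
import sys,numpy as np
from h import *
from workcell import telemetry,r
from scipy.spatial.transform import Rotation as R
s=telemetry.observe();x,y,z,a=map(float,sys.argv[1:5])
ya=R.from_quat(s["ee_rot"]).as_matrix()[:,1]; ang=np.degrees(np.arctan2(ya[1],ya[0]))
print("shift cm",toolshift(s,[x,y,z]).round(2),"turn",round(ang-a,1),"| pos",s["tool_pos"].round(1),"yang",round(ang,1),"t",s["clock"],"w",round(s["width"],3),"F",np.round(s["contact_force"],1),s["finger_force"],r.tip_reach)
E
python3 go.py 577 60 260 39.5
```

```text
shift cm [-49.26 -31.81  -1.23] turn 24.6 | pos [273.2 561.6 247.2] yang 64.1 t 0.1 w 0.997 F [ 0.1  0.1 -0.2] 0.0 17.0
```

```bash
python3 -m crank '100 -49.3 -31.8 -1.2 24.6;100 -49.3 -31.8 -1.2 24.6;100 -49.3 -31.8 -1.2 24.6;100 -49.3 -31.8 -1.2 24.6;100 -49.3 -31.8 -1.2 24.6;100 -49.3 -31.8 -1.2 24.6;100 -49.3 -31.8 -1.2 24.6;100 -49.3 -31.8 -1.2 24.6' 40; python3 go.py 577 60 260 39.5
```

```text
clock: 0.9
tool_pos: [481.2, 218.1, 256.2]
ee_rot: [0.427, 0.904, -0.0, -0.0]
contact_force: [1.1, 0.2, 0.7]
width: 0.998
finger_force: 0.0
shift cm [-18.3   -2.65  -0.38] turn -0.0 | pos [481.2 218.1 256.2] yang 39.5 t 0.9 w 0.998 F [1.1 0.2 0.7] 0.0 17.0
```

```bash
python3 -m crank '100 -18 -2.6 -0.3 0;100 -18 -2.6 -0.3 0;100 -18 -2.6 -0.3 0;100 -18 -2.6 -0.3 0;100 -18 -2.6 -0.3 0;100 -18 -2.6 -0.3 0;100 -18 -2.6 -0.3 0' >/dev/null
python3 - <<'E'
from workcell import imaging
import cv2,pickle
from h import *
np.set_printoptions(precision=1,suppress=True)
d={n:imaging.get_image(n) for n in("top","scene")};pickle.dump(d,open("d1.pkl","wb"))
# table/deck cap by two-ray closest point from d0
d=pickle.load(open("d0.pkl","rb"))
for z in(200,210):print(ray(d["top"],236.4,172,z))
g=d["scene"]; print(ray(g,279.6,153,210),ray(g,279.6,155.7,203))
E
python3 go.py 577 60 205 39.5
```

```text
[577.7  61.  200. ]
[575.8  60.  210. ]
[575.8  55.3 210. ] [573.9  52.8 203. ]
shift cm [-0.61 -0.18  5.44] turn 0.1 | pos [574.5  65.8 259.4] yang 39.6 t 1.7 w 1.0 F [ 0.4 -0.6  0.2] 0.0 17.0
```

```bash
python3 go.py 576 58 203 39.5; python3 -m crank '100 -0.7 -0.4 2 0;100 -0.7 -0.4 4 0;100 -0.7 -0.4 5.6 0;100 -0.7 -0.4 5.6 0;100 -0.7 -0.4 5.6 0;100 -0.7 -0.4 5.6 0' 30; python3 go.py 576 58 203 39.5
```

```text
shift cm [-0.7  -0.38  5.64] turn 0.1 | pos [574.5  65.8 259.4] yang 39.6 t 1.7 w 1.0 F [ 0.4 -0.6  0.2] 0.0 17.0
clock: 2.3
tool_pos: [577.1, 56.9, 204.9]
ee_rot: [0.427, 0.904, 0.0, 0.001]
contact_force: [1.1, 0.6, 0.8]
width: 1.0
finger_force: 0.0
shift cm [ 0.15 -0.02  0.19] turn -0.0 | pos [577.1  56.9 204.9] yang 39.5 t 2.3 w 1.0 F [1.1 0.6 0.8] 0.0 17.0
```

```bash
python3 -m crank '0 0 0 0 0;0 0 0 0 0;0 0 0 0 0;0 0 0 0 0;0 0 0 0 0;0 0 0 0 0;0 0 0 0 0;0 0 0 0 0' 30; python3 go.py 600 -85 300 39.5
```

```text
clock: 3.1
tool_pos: [576.9, 56.7, 204.2]
ee_rot: [0.427, 0.904, 0.0, 0.001]
contact_force: [0.8, 1.3, 4.2]
width: 0.457
finger_force: 30.9
shift cm [-12.41  -7.21  -9.58] turn -0.0 | pos [576.9  56.7 204.2] yang 39.5 t 3.1 w 0.457 F [0.8 1.3 4.2] 30.88175517899799 17.0
```

```bash
python3 -m crank '0 0 0 -2 0;0 0 0 -5 0;0 -3 -1.8 -6 0;0 -6 -3.6 -6 0;0 -9.2 -5.4 -6 0;0 -12.4 -7.2 -6 0;0 -12.4 -7.2 -6 0;0 -12.4 -7.2 -6 0'; python3 go.py 600 -85 115 39.5
```

```text
clock: 3.9
tool_pos: [598.7, -85.4, 261.5]
ee_rot: [0.428, 0.904, -0.0, -0.002]
contact_force: [-0.2, -0.2, -2.3]
width: 0.459
finger_force: 30.6
shift cm [-0.1   0.15 14.65] turn -0.1 | pos [598.7 -85.4 261.5] yang 39.4 t 3.9 w 0.459 F [-0.2 -0.2 -2.3] 30.648493474471934 17.0
```

```bash
python3 -m crank '0 0 0 4 0;0 0 0 8 0;0 0 0 11.5 0;0 0 0 13.5 0;0 0 0 14.3 0;0 0 0 14.7 0;0 0 0 14.7 0;0 0 0 14.7 0'; python3 go.py 600 -85 115 39.5
```

```text
clock: 4.7
tool_pos: [600.7, -84.9, 118.3]
ee_rot: [0.427, 0.904, 0.0, 0.001]
contact_force: [0.4, 0.5, -1.7]
width: 0.459
finger_force: 30.7
shift cm [ 0.04 -0.06  0.33] turn -0.0 | pos [600.7 -84.9 118.3] yang 39.5 t 4.7 w 0.459 F [ 0.4  0.5 -1.7] 30.73565855479586 17.0
```

```bash
python3 -m crank '0 0 0 0.2 0;0 0 0 0.4 0;0 0 0 0.4 0;0 0 0 0.4 0'; python3 go.py 600 -85 114 39.5
```

```text
clock: 5.1
tool_pos: [600.8, -85.2, 114.2]
ee_rot: [0.427, 0.904, 0.0, 0.001]
contact_force: [-0.4, 0.3, 4.6]
width: 0.46
finger_force: 31.3
shift cm [ 0.07 -0.04  0.02] turn -0.0 | pos [600.8 -85.2 114.2] yang 39.5 t 5.1 w 0.46 F [-0.4  0.3  4.6] 31.296294652602228 17.0
```

Contact is confirmed, so I'll release and rise.

```bash
python3 -m crank '60 0 0 0 0;100 0 0 0 0;100 0 0 0 0;100 0 0 0 0;100 0 0 -3 0;100 0 0 -7 0;100 0 0 -12 0;100 0 0 -12 0'; python3 go.py 527.5 -212 220 39.5
```

```text
clock: 5.9
tool_pos: [603.6, -85.9, 242.0]
ee_rot: [0.427, 0.904, 0.001, 0.007]
contact_force: [0.7, -0.6, 1.0]
width: 0.996
finger_force: 0.0
shift cm [ -4.87 -13.91   2.14] turn -0.0 | pos [603.6 -85.9 242. ] yang 39.5 t 5.9 w 0.996 F [ 0.7 -0.6  1. ] 0.0 17.0
```

```bash
python3 -m crank '100 -1.5 -4 0 0;100 -3 -8 0 0;100 -4.3 -11.5 0 0;100 -5.1 -13.7 0 0;100 -5.1 -13.7 1 0;100 -5.1 -13.7 1 0;100 -5.1 -13.7 1 0'; python3 go.py 527.5 -212 85 39.5
python3 - <<'E'
from workcell import imaging
import cv2,numpy as np
a=imaging.get_image("scene")["img"][140:300,200:420,::-1]
cv2.imwrite("pics/s2.png",cv2.resize(a,None,fx=3,fy=3,interpolation=cv2.INTER_CUBIC))
E
```

```text
clock: 6.6
tool_pos: [526.4, -210.4, 221.6]
ee_rot: [0.426, 0.904, 0.0, -0.001]
contact_force: [0.2, 0.4, -0.7]
width: 1.001
finger_force: 0.0
shift cm [-2.200e-01 -1.000e-02  1.366e+01] turn 0.0 | pos [ 526.4 -210.4  221.6] yang 39.5 t 6.6 w 1.001 F [ 0.2  0.4 -0.7] 0.0 17.0
```

View pics/s2.png

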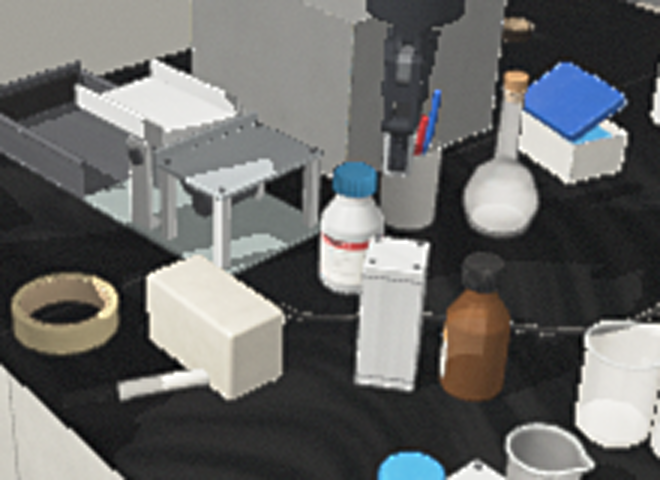

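The white bottle stands upright at crop (350,230) and the deck is clear. The gripper is above the tall block at (395,310), so I'll descend.

```bash
python3 -m crank '100 -0.1 0 4 0;100 -0.1 0 8 0;100 -0.1 0 11 0;100 -0.1 0 13 0;100 -0.1 0 13.6 0;100 -0.1 0 13.6 0;100 -0.1 0 13.6 0'; python3 go.py 527.5 -212 85 39.5; python3 -m crank '0 0 0 0 0;0 0 0 0 0;0 0 0 0 0;0 0 0 0 0;0 0 0 0 0;0 0 0 0 0;0 0 0 0 0;0 0 0 0 0' 50;python3 go.py 527.5 -212 85 39.5
```

```text
clock: 7.35
tool_pos: [528.1, -212.3, 88.1]
ee_rot: [0.427, 0.904, -0.0, 0.001]
contact_force: [-0.4, -0.4, -0.2]
width: 0.995
finger_force: 0.0
shift cm [ 0.06 -0.03  0.31] turn -0.0 | pos [ 528.1 -212.3   88.1] yang 39.5 t 7.35 w 0.995 F [-0.4 -0.4 -0.2] 0.0 17.0
clock: 8.15
tool_pos: [527.7, -212.6, 87.9]
ee_rot: [0.427, 0.904, -0.0, 0.001]
contact_force: [0.0, -0.0, 6.2]
width: 0.579
finger_force: 53.5
shift cm [0.06 0.02 0.29] turn -0.0 | pos [ 527.7 -212.6   87.9] yang 39.5 t 8.15 w 0.579 F [ 0.  -0.   6.2] 53.54350984096527 17.0
```

```bash
python3 -m crank '0 0 0 -2 0;0 0 0 -5 0;0 0 0 -9 0;0 0 0 -13 0;0 0 0 -15 0;0 0 0 -15 0;0 0 0 -15 0'
python3 - <<'E'
import pickle
from h import *
np.set_printoptions(precision=1,suppress=True)
g=pickle.load(open("d0.pkl","rb"))["scene"]
for u,v in((322,152),(220,193),(155,151),(252,122)):print(ray(g,(u+.5)/3-.5+200,(v+.5)/3-.5+140,90))
E
python3 go.py 567.6 59.4 240 4.5
```

```text
clock: 8.85
tool_pos: [526.1, -211.7, 234.5]
ee_rot: [0.427, 0.904, 0.0, -0.001]
contact_force: [0.7, -0.3, -4.5]
width: 0.578
finger_force: 53.2
[643.2   5.3  90. ]
[509.5   0.1  90. ]
[511.7 108.1  90. ]
[631.3 101.4  90. ]
shift cm [18.3  20.43 -0.53] turn 35.0 | pos [ 526.1 -211.7  234.5] yang 39.5 t 8.85 w 0.578 F [ 0.7 -0.3 -4.5] 53.18523824214935 17.0
```

```bash
python3 -m crank '0 3 3 0 5;0 6 6.5 0 11;0 9 10 0 18;0 12 13.4 0 25;0 15 16.8 0 31;0 18.2 20.4 0 35;0 18.2 20.4 0 35;0 18.2 20.4 0 35'
python3 - <<'E'
from workcell import imaging
import cv2,pickle
g=imaging.get_image("top");pickle.dump(g,open("d3.pkl","wb"))
a=g["img"][120:240,150:300,::-1]
cv2.imwrite("pics/t3.png",cv2.resize(a,None,fx=5,fy=5,interpolation=cv2.INTER_CUBIC))
E
python3 go.py 567.6 59.4 180 4.5
```

```text
clock: 9.65
tool_pos: [567.2, 59.0, 232.8]
ee_rot: [0.678, 0.735, -0.002, -0.002]
contact_force: [1.1, -0.6, -3.2]
width: 0.581
finger_force: 53.7
shift cm [0.14 0.05 5.34] turn 0.0 | pos [567.4  58.  233.4] yang 4.5 t 9.7 w 0.579 F [ 0.4 -0.4 -3.4] 53.66337597370148 17.0
```

```bash
python3 go.py 567.6 59.4 180 4.5;python3 -m crank '0 0 0 0 0;0 0 0 0 0;0 0 0 0 0'; python3 go.py 567.6 59.4 180 4.5
```

```text
shift cm [0.14 0.05 5.34] turn 0.0 | pos [567.4  58.  233.4] yang 4.5 t 9.7 w 0.579 F [ 0.4 -0.4 -3.4] 53.66337597370148 17.0
clock: 10.0
tool_pos: [568.7, 57.0, 236.3]
ee_rot: [0.68, 0.733, -0.0, -0.0]
contact_force: [0.2, -0.2, -3.7]
width: 0.582
finger_force: 53.7
shift cm [ 0.25 -0.09  5.63] turn -0.1 | pos [568.7  57.  236.3] yang 4.4 t 10.0 w 0.582 F [ 0.2 -0.2 -3.7] 53.66100490093231 17.0
```

```bash
python3 -m crank '0 0 0 2 0;0 0 0 4 0;0 0 0 5 0;0 0 0 5.4 0;0 0 0 5.4 0;0 0 0 5.4 0'; python3 go.py 567.6 59.4 178 4.5
python3 - <<'E'
from workcell import imaging
import cv2,numpy as np
o=[]
for n,(r0,c0) in(("scene",(140,220)),("top",(140,190))):
    a=imaging.get_image(n)["img"][r0:r0+100,c0:c0+100,::-1];o.append(cv2.resize(a,None,fx=4,fy=4,interpolation=cv2.INTER_CUBIC))
cv2.imwrite("pics/p4.png",np.hstack(o))
E
```

```text
clock: 10.6
tool_pos: [569.4, 57.9, 183.6]
ee_rot: [0.679, 0.734, 0.001, 0.001]
contact_force: [-0.1, -0.2, -4.3]
width: 0.577
finger_force: 53.6
shift cm [ 0.16 -0.17  0.56] turn -0.1 | pos [569.4  57.9 183.6] yang 4.4 t 10.6 w 0.577 F [-0.1 -0.2 -4.3] 53.6452317237854 17.0
```

View pics/p4.png

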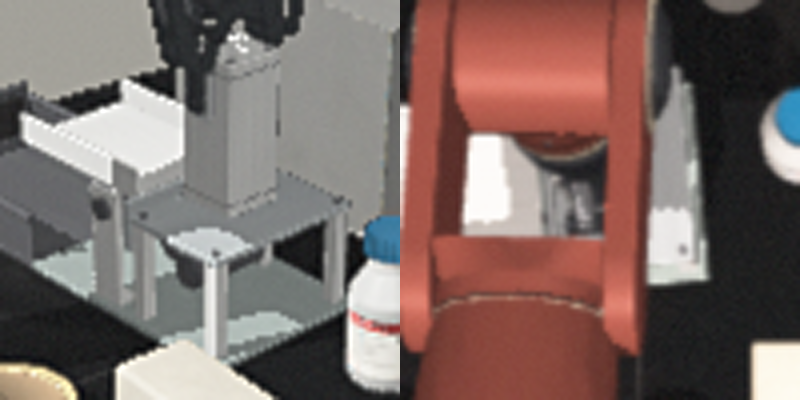

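The block hangs just above the deck, upright and square to it. Its near base corner is at crop (232,212), roughly mid-deck. I'll lower it.

```bash
python3 -m crank '0 0 0 0.2 0;0 0 0 0.35 0;0 0 0 0.45 0;0 0 0 0.5 0;0 0 0 0.5 0'; python3 go.py 567.6 59.4 178 4.5
```

```text
clock: 11.2
tool_pos: [568.8, 58.1, 178.0]
ee_rot: [0.679, 0.734, -0.0, -0.0]
contact_force: [-2.2, 0.2, 0.4]
width: 0.579
finger_force: 54.1
shift cm [ 0.14 -0.11  0.  ] turn -0.0 | pos [568.8  58.1 178. ] yang 4.5 t 11.2 w 0.579 F [-2.2  0.2  0.4] 54.109899401664734 17.0
```

```bash
python3 -m crank '65 0 0 0.05 0;75 0 0 0.05 0;100 0 0 0.05 0;100 0 0 0.05 0;100 0 0 0.05 0;100 0 0 -2 0;100 0 0 -5 0;100 0 0 -8 0'; python3 go.py 577 -25 250 4.5;  python3 - <<'E'
from workcell import imaging
import cv2,numpy as np,pickle
a=imaging.get_image("scene");pickle.dump(a,open("d5.pkl","wb"))
a=a["img"][140:250,210:340,::-1]
cv2.imwrite("pics/p5.png",cv2.resize(a,None,fx=5,fy=5,interpolation=cv2.INTER_CUBIC))
E
```

```text
clock: 12.0
tool_pos: [568.4, 58.0, 257.8]
ee_rot: [0.679, 0.734, -0.0, -0.001]
contact_force: [0.3, 0.4, -0.1]
width: 1.002
finger_force: 0.0
shift cm [-8.35  0.21  0.78] turn -0.0 | pos [568.4  58.  257.8] yang 4.5 t 12.0 w 1.002 F [ 0.3  0.4 -0.1] 0.0 17.0
```

View pics/p5.png

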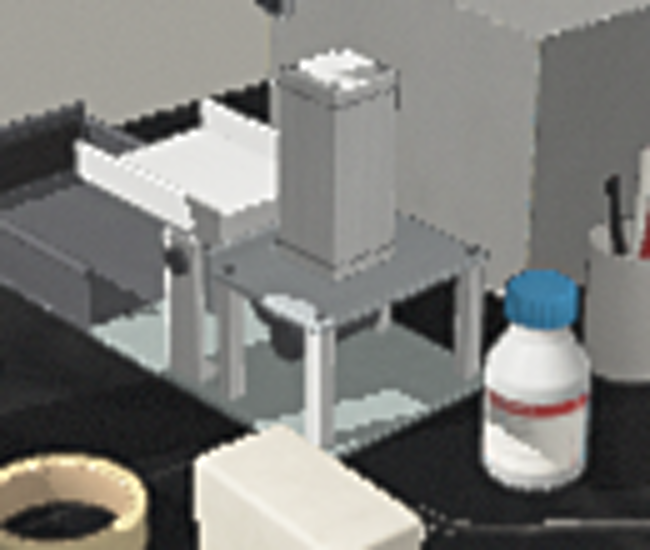

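```bash
python3 -m crank '50 -3 0 0 0;0 -6.5 0 0 0;0 -6.5 0 0 0;0 -6.5 0 2 0;0 -6.5 0 5 0;0 -6.5 0 6 0;0 -6.5 0 6 0;0 -6.5 0 6 0'; python3 go.py 573 -5 197 4.5
python3 - <<'E'
import pickle
from h import *
np.set_printoptions(precision=1,suppress=True)
g=pickle.load(open("d5.pkl","rb"));o=np.array([564.7,96.3]);c,s=np.cos(np.radians(4.5)),np.sin(np.radians(4.5))
for u,v,z in((335,277,90),(396,251,90),(280,246,90),(335,104,210),(398,72,210),(278,75,210),(340,50,210)):
    p=ray(g,(u+.5)/5-.5+210,(v+.5)/5-.5+140,z)[:2];q=p-o;print(p,[round(q@[c,s],1),round(q@[-s,c],1)])
E
```

```text
clock: 12.85
tool_pos: [574.2, -6.5, 198.3]
ee_rot: [0.679, 0.734, 0.0, 0.0]
contact_force: [-0.7, -0.0, 0.6]
width: 0.0
finger_force: 0.0
shift cm [ 0.16 -0.11  0.13] turn -0.0 | pos [574.2  -6.5 198.3] yang 4.5 t 12.85 w 0.0 F [-0.7 -0.   0.6] 0.0 17.0
[551.8  36.9] [np.float64(-17.5), np.float64(-58.2)]
[602.   41.2] [np.float64(32.8), np.float64(-57.9)]
[550.5  88.6] [np.float64(-14.7), np.float64(-6.5)]
[535.5  18.3] [np.float64(-35.3), np.float64(-75.5)]
[592.9  33. ] [np.float64(23.2), np.float64(-65.3)]
[535.6  70.3] [np.float64(-31.0), np.float64(-23.6)]
[587.5  79.1] [np.float64(21.4), np.float64(-18.9)]
```

```bash
python3 -m crank '0 1.5 0 0 0;0 2.5 0 0 0;0 3.2 0 0 0;0 3.9 0 0 0;0 4.6 0 0 0;0 5.3 0 0 0;0 6 0 0 0;0 6.5 0 0 0';  python3 - <<'E'
from workcell import imaging
import cv2,numpy as np,pickle
a=imaging.get_image("scene")
a=a["img"][130:250,180:340,::-1]
cv2.imwrite("pics/p6.png",cv2.resize(a,None,fx=4,fy=4,interpolation=cv2.INTER_CUBIC))
E
```

```text
clock: 13.65
tool_pos: [568.5, 58.8, 197.2]
ee_rot: [0.679, 0.734, -0.0, -0.0]
contact_force: [0.6, -0.8, 0.4]
width: -0.002
finger_force: 0.0
```

View pics/p6.png

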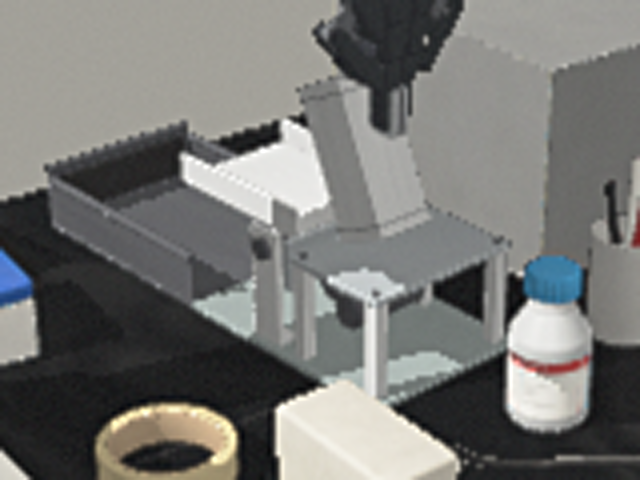

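The block tilts about 20° over the sill, still straight. I'll continue the push.

```bash
python3 -m crank '0 0.7 0 0 0;0 1.4 0 0 0;0 2.1 0 0 0;0 2.8 0 0 0;0 3.4 0 0 0;0 3.4 0 0 0;0 1 0 0 0;0 -1 0 -2 0'; python3 -m crank '0 -3 0 -3 0;0 -3 0 -3 0;0 -3 0 -3 0;0 -3 0 -3 0;0 -3 0 -3 0;0 -3 0 -3 0;0 -3 0 -3 0;0 -3 0 -3 0';python3 - <<'E'
from workcell import imaging
import cv2,numpy as np,pickle
d={n:imaging.get_image(n) for n in("scene","top")};pickle.dump(d,open("d7.pkl","wb"))
a=d["scene"]["img"][130:250,180:340,::-1];b=d["top"]["img"][145:235,112:272,::-1]
f=lambda i:cv2.resize(i,(800,int(i.shape[0]*5)),interpolation=cv2.INTER_CUBIC)
cv2.imwrite("pics/p7.png",cv2.resize(np.vstack([f(a),f(b)]),None,fx=.57,fy=.57))
E
```

```text
clock: 14.5
tool_pos: [567.7, 47.8, 214.3]
ee_rot: [0.679, 0.734, -0.002, -0.002]
contact_force: [0.0, -0.2, -1.0]
width: -0.001
finger_force: 0.0
clock: 15.3
tool_pos: [571.7, 18.5, 247.1]
ee_rot: [0.679, 0.734, -0.0, -0.0]
contact_force: [-0.4, 0.3, 0.1]
width: -0.0
finger_force: 0.0
```

View pics/p7.png

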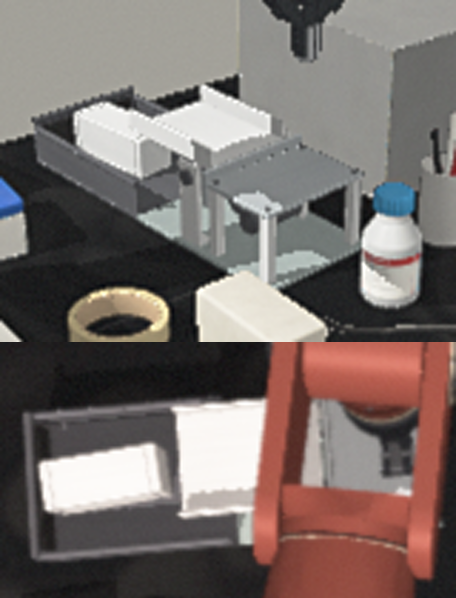

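The block lies flat in the trough and the tray is back level. I'll check its position after a pause.

```bash
python3 -m crank '0 0 0 0 0;0 0 0 0 0;0 0 0 0 0;0 0 0 0 0;0 0 0 0 0;0 0 0 0 0;0 0 0 0 0;0 0 0 0 0'
python3 - <<'E'
from workcell import imaging
import cv2,pickle
from h import *
g=imaging.get_image("top");g0=pickle.load(open("d7.pkl","rb"))
print("change",np.abs(g["img"].astype(int)-g0["top"]["img"])[145:235,112:205].mean())
o=np.array([564.7,96.3]);c,s=np.cos(np.radians(4.5)),np.sin(np.radians(4.5))
m=(g["img"].min(2)>190).astype(np.uint8);m[:,:120]=0;m[:,173:]=0;m[:150]=0;m[:, :]*=1;m[225:]=0
n,l,st,ce=cv2.connectedComponentsWithStats(m)
for i in range(1,n):
    if st[i,4]>100:
        q=ray(g,*ce[i],56)[:2]-o;print(st[i],round(q@[c,s],1),round(q@[-s,c],1))
E
```

```text
clock: 16.2
tool_pos: [571.9, 18.2, 247.5]
ee_rot: [0.679, 0.734, 0.0, 0.0]
contact_force: [0.1, 1.0, -0.4]
width: 0.001
finger_force: 0.0
change 1.571047391477499
[126 181  44  24 764] -0.2 240.9
```

```bash
python3 -c "
from workcell import hand_in
print(hand_in())"
```

```text
the job is handed in; nothing more can be done
None
```

The job is handed in at about 16 s on the clock; no verdict came back. In the last images the white bottle stands upright on the worktop, the tall block lies flat in the trough about 241 mm past the sill, and the tray looks level. I made no separate check of the shorter block, brown bottle and beaker after the moves.

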